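# Raise the key display booth's window to the green collar

### The arm

A 7-joint arm with a two-finger parallel gripper is mounted at the origin on the work surface. World frame = base frame: x ahead of the robot, y to its left, z up, the work surface at z = 0. Lengths are in m, angles in rad, forces in N, time in s.
With the tool pointing down it reaches from about 0.425 to 0.925 m from the base axis. Payload 6.8 kg.
Tool frame: the origin (TCP) lies midway between the tips of the shut fingers; the grasp point (between the pads) lies 19 mm behind it; z points along the fingers, y is the line along which they close (so a half turn about z gives the same grasp; the last joint's range is limited). The gripper opens to 88 mm and grips with 3 to 60 N. Pads are 20 mm wide; open, the fingers measure 115 mm over their backs; the gripper's body (75 mm by 178 mm) begins 61 mm behind the grasp point.
Start: joints at [-1.293, 0.477, 0.022, 1.555, -0.011, 1.109, -0.083], TCP at [0.254, 0.625, 0.223] pointing down, gripper open.
Joint ranges: [-2.96, 2.96], [-0.34, 2.1], [-1.41, 1.46], [0.24, 2.44], [-1.37, 4.51], [0.17, 1.92], [-2.96, 2.96]. Speed limits (rad/s): [2.39, 2.39, 3.14, 3.14, 3.14, 3.14, 3.14].

### API

Orientations are given as a 3x3 rotation matrix whose columns are the frame's x, y, z axes.
In Python, from cell import env, vision gives the robot as it stands. The module is installed in compiled form; this text tells all that it offers.
- The arm moves only by the tool play_rows, never from a script. Its argument "increments" is a list of rows, each a list of 6 numbers: the shift along the tool's x, y, z in mm, then the turn, a rotation vector about the tool's x, y, z in degrees. In form: [[tx, ty, tz, wx, wy, wz], ...]. A call has exactly 10 rows; each row shifts and turns the commanded pose from where the row before left it, along the tool's axes as they then stand; what a row does not reach is not made up. A row lasts 1/12 s, in which the tool goes at most 41.7 mm and 7.16 degrees, less where a joint would pass 70% of its speed; a pose out of reach is approached as far as the arm can. A call with a gripper value outside its range is refused whole. "claw" is the finger opening in mm, from 0 to 87.8, set as the call begins (left out, the last holds). The fingers move at their own pace and stop on an object; the grip force is fixed at half the most. Time passes only in rows, so rows that do not move let the fingers close, or fill a call up. It gives the time, the measured TCP pose, the force, the opening and the grip force at its end, in the units of the state.
- env.read_state(): the state, without advancing time (a new reading comes with each control period).
- vision.snapshot(name): name is "scene" or "top"; returns a dict with "frame" (420x560x3 uint8, red, green, blue), "fx", "fy", "cx", "cy" (pixels), "distortion" ([k1, k2, p1, p2, k3] as OpenCV has them; the pictures are not rectified), "rvec" (rotation vector, rad) and "tvec" (3), from world to camera coordinates, as OpenCV has them. Camera axes: x right, y down, z forward; pixel columns grow to the right and rows downward; lengths in m; the calibration is good to about 2 mm. A picture is of the moment at which its call begins. There is no depth.
- env.finish_job(): hands the job in; it is judged then, once.
The state is a dict: "time_s": time; "qpos": joint angles; "qvel": joint speeds; "joint_efforts": joint torques, N m; "eef_pos": TCP position; "ee_rot": TCP orientation; "contact_force": force on the tool from outside, world axes, zero at the start; "wrist_torque": the same for the moment, N m; "gripper_width": opening from 0.0 (shut) to 1.0 (fully open); "finger_force": force on a finger pad.
Only numpy, scipy, OpenCV 4.12 (cv2) and the standard library are available. Lean on these libraries where they do the work, as an engineer would, in place of code of your own. Each camera call takes 0.05 s, during which the arm holds its last target. There are 200 camera calls.

### The job

With the fingertips, push the display booth's counterweighted window up from beneath its lip until the lip is level with the green collar on the booth's post (not the orange one), and leave it standing there. Only push from below: do not grip the lip or touch the yellow strip on top of it. Leave the collars, fobs, pod, coin cell box, key ring and opener wedge where they are.

Things in the scene. Friction and masses are not known exactly. Their poses are not given: they have to be found in the camera images.
- window (a joint): height (m) of the clear sliding window above its lowest position; 0 is fully down, 0.2 the top of its travel. Counterweighted: it stays at whatever height it is left; about 3 N moves it either way. It slides straight up and down between the booth's two posts.
- lip_mid (a point): centre of the black lip bar of the window, midway along it. The bar is 18 mm thick, round, 240 mm long and level, and stands 60 mm in front of the pane; a 10 mm thick shelf joins it to the pane. x axis: horizontal, from the lip into the booth; y: along the bar; z: up.
- lip_cap_mid (a point): centre of the top face of the yellow strip (52 x 240 x 4 mm) that lies on top of the lip, from the bar's centre line back towards the pane; 13 mm above the bar's centre. Not to be touched. Underneath the lip is open air down to the counter (z = 0); the booth's white plinth, 80 mm high, begins 45 mm behind the bar's centre line, the posts stand 60 mm behind it, 172 mm to either side
- green_mark (a point): centre of the green collar, 36 x 36 x 22 mm, clamped around the booth's post at the +y end of the lip: the height to which the centre of the lip bar must come
- orange_mark (a point): centre of the orange collar, same size, on the post at the -y end: marks another height, of no use here
- chrome_fob: bright chrome key fob, 62 x 36 x 14 mm (plus a small loop), lying on the turntable inside the booth; loose; origin at the centre of its underside. Not to be moved
- spare_fob: black plastic key fob, 62 x 36 x 14 mm, lying on the counter; loose; origin at the centre of its underside. Not to be moved
- pod: dark blue plastic programming pod, 120 x 85 x 36 mm, on the counter; loose; origin at the centre of its underside. Not to be moved
- coin_cell_box: steel coin cell box, 72 x 52 x 32 mm, on the counter; loose; origin at the centre of its underside. Not to be moved
- key_ring: bronze key ring, 48 mm across, 6 mm high, flat on the counter; loose; origin at the centre of its underside. Not to be moved
- opener_wedge: white plastic fob opener wedge, about 98 x 24 x 12 mm, on the counter; loose; origin at the centre of its underside. Not to be moved

How it is judged:
On the way, in this order (a step that is already met when the one before it is completed fails the run):
1. the fingers push the lip from beneath while it is still more than 20 mm below the green collar ((contact force between the fingers and lip_bar above 0.5 N or contact force between the fingers and lip_shelf above 0.5 N) and z of lip_mid in the frame of green_mark below -0.02 m), for 0.1 s.
2. the lip is level with the green collar (z of lip_mid in the frame of green_mark between -0.01 and 0.01 m), for 0.2 s.
At the end, for the whole second after the job is handed in: The centre of the lip bar is within 10 mm in height of the centre of the green collar, the window is at rest and nothing touches it (all of step 2 and velocity of joint window between -0.005 and 0.005 m/s).
It fails at once if the yellow strip on top of the lip was touched (pressed or gripped from above) (contact force between any of the fingers, the arm and lip_cap above 1 N).
It fails at once if a collar was shifted (distance of any of green_mark, orange_mark from where it was at the start of the episode above 0.005 m).
It fails at once if a fob, the pod, the coin cell box, the key ring or the wedge was moved or lifted (distance of any of chrome_fob, spare_fob, pod, coin_cell_box, key_ring, opener_wedge from where it was at the start of the episode above 0.012 m).
It also fails if it takes over 38 s, if anything falls off the work surface, if the arm or the gripper's body presses on something with over 40 N, if the wrist force passes 120 N, or if a joint passes its speed limit or range.

## Working session

There is one attempt and no reset: what is moved stays moved. The work goes in short steps, Python scripts to look and compute and a tool call to move; the robot and the scene stay as the last step left them, time stands still between calls to the robot, and variables do not carry over. Pictures are saved under pics/ and viewed, at most 10 in all, crops included, and the job is handed in when it is done.

Besides the shell and the picture viewer there is one more tool, called by a JSON object that holds its "op" and its "data", one argument or row to a line. play_rows: Moves the arm, as the interface text tells. Its arguments: {"type":"object","properties":{"increments":{"type":"array"},"claw":{"type":"number"}},"required":["increments"]}

```bash
mkdir -p pics; python3 - <<'E'
from cell import env, vision
import cv2,json,numpy as np
for n in("scene","top"):
    s=vision.snapshot(n); cv2.imwrite(f"pics/{n}0.png",s["frame"][:,:,::-1])
    print(n,{k:np.round(v,4).tolist() for k,v in s.items() if k!="frame"})
    R=cv2.Rodrigues(np.array(s["rvec"],float))[0];print("campos",-R.T@np.ravel(s["tvec"]))
s=env.read_state();print(s["time_s"],s["eef_pos"],s["ee_rot"],s["contact_force"])
E
```

```text
scene {'fx': 433.3601, 'fy': 433.3601, 'cx': 275.9021, 'cy': 207.1174, 'distortion': [-0.071, 0.0, 0.0, 0.0, 0.0], 'rvec': [2.3676, -0.1113, 0.0163], 'tvec': [-0.6108, 0.1648, 0.9422]}
campos [ 0.57894573 -0.59017864  0.77751106]
top {'fx': 511.6151, 'fy': 511.6151, 'cx': 276.7903, 'cy': 203.5469, 'distortion': [-0.19, 0.0, 0.0, 0.0, 0.0], 'rvec': [2.1684, -2.1888, 0.0752], 'tvec': [0.0175, 0.6349, 1.3412]}
campos [0.53035933 0.00154019 1.38604418]
0.1 [0.25380887 0.62490825 0.22182311] [[-9.26512372e-01  3.76263967e-01 -5.00712465e-04]
 [ 3.76264288e-01  9.26511173e-01 -1.49392570e-03]
 [-9.81947165e-05 -1.57254086e-03 -9.99998759e-01]] [-0.27765085 -0.27158162  0.12692045]
```

View pics/scene0.png

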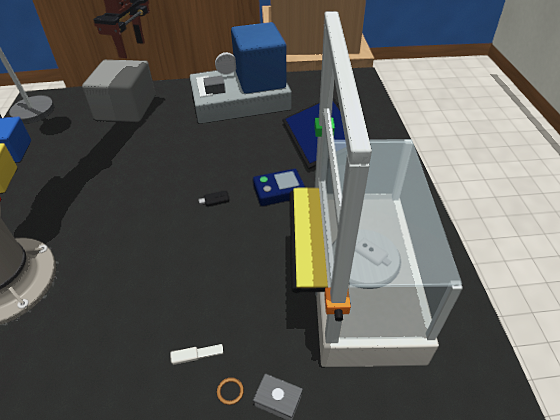

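View pics/top0.png

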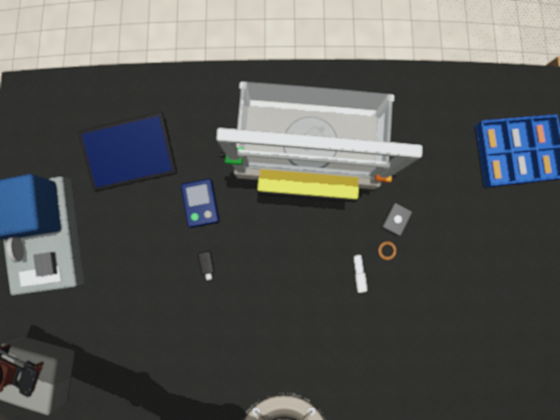

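Scene view: yellow strip spans about (295,188)–(327,290), the green collar is at (324,126) and the orange at (338,302). In the top view the strip spans (258,170)–(359,198), with green at (234,160) and orange at (384,179). I'll enlarge both.

```bash
python3 - <<'E'
import cv2
a=cv2.imread("pics/scene0.png")[100:330,270:370]; b=cv2.imread("pics/top0.png")[125:215,215:405]
a=cv2.resize(a,None,fx=2.6,fy=2.6,interpolation=2);cv2.imwrite("pics/sc.png",a)
b=cv2.resize(b,None,fx=4,fy=4,interpolation=2);cv2.imwrite("pics/tc.png",b)
E
```

```text
(no output)
```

View pics/sc.png

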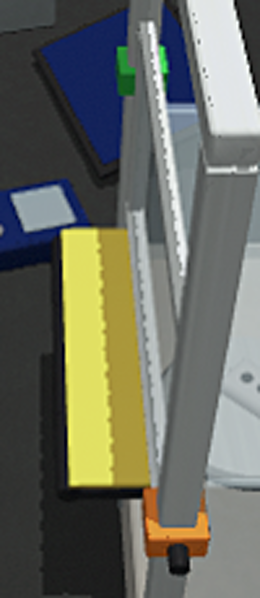

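View pics/tc.png

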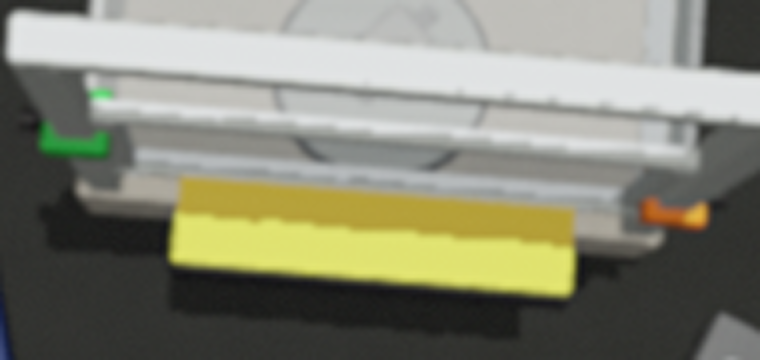

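```bash
cat > h.py <<'E'
import cv2,numpy as np
from scipy.optimize import least_squares
def proj(s,P): return cv2.projectPoints(np.array(P,float).reshape(-1,1,3),np.array(s["rvec"],float),np.array(s["tvec"],float),np.array([[s["fx"],0,s["cx"]],[0,s["fy"],s["cy"]],[0,0,1.]]),np.array(s["distortion"],float))[0].reshape(-1,2)
def frame(p): 
    c,q=np.cos(p[2]),np.sin(p[2]);R=np.array([[c,-q,0],[q,c,0],[0,0,1]])
    return lambda L,z:(np.array(L,float)@R.T)+[p[0],p[1],z]
strip=[[0,.12,.013],[.052,.12,.013],[0,-.12,.013],[.052,-.12,.013]]
def box(x,y): return [[x+a*.018,y+b*.018,c*.011] for a in(-1,1) for b in(-1,1) for c in(-1,1)]
def gmask(f,which):
    h=cv2.cvtColor(f,cv2.COLOR_RGB2HSV)
    r={"g":((50,120,60),(75,255,255)),"o":((7,170,100),(18,255,255))}[which]
    return cv2.inRange(h,*map(np.array,r))
E
python3 - <<'E'
from h import *
from cell import vision
S=vision.snapshot("scene");T=vision.snapshot("top")
bb={}
for n,s in(("S",S),("T",T)):
  for c in"go":
    m=gmask(s["frame"],c);k,l,st,ce=cv2.connectedComponentsWithStats(m)
    print(n,c,[st[i].tolist() for i in range(1,k) if st[i,4]>5])
oS=np.array([[293.8,188.1],[318.8,188.1],[295.8,287.3],[327,287.3]])
oT=np.array([[257.5,191],[260,169.5],[358.25,199],[358.75,177.5]])
f=lambda p:np.r_[(proj(S,frame(p)(strip,p[3]))-oS).ravel(),(proj(T,frame(p)(strip,p[3]))-oT).ravel()]
r=least_squares(f,[.7,0,0,.15],loss="soft_l1");print(r.x.round(4),r.fun.round(1))
p=r.x;F=frame(p)
for z in np.arange(.1,.4,.03):
  print(round(z,3),*[np.r_[q.min(0),q.max(0)].round(0).astype(int).tolist() for y in(.172,-.172) for s in(S,T) for q in[proj(s,F(box(.06,y),z))]])
E
```

```text
S g [[331, 117, 4, 15, 29], [315, 118, 7, 19, 103], [260, 177, 8, 5, 32]]
S o [[325, 287, 26, 27, 321]]
T g [[225, 156, 17, 8, 88], [191, 214, 4, 6, 8], [196, 214, 2, 6, 8]]
T o [[376, 175, 16, 7, 51]]
[ 0.6455 -0.0646 -0.0943  0.1505] [-0.7  0.5 -0.5  0.3 -0.1 -0.3 -0.3 -0.5  0.7 -0.7  0.1 -0.6 -0.7 -0.3
  0.4 -0.2]
0.1 [311, 184, 328, 202] [233, 159, 249, 176] [320, 321, 343, 346] [368, 171, 384, 187]
0.13 [311, 174, 329, 193] [232, 157, 248, 174] [321, 311, 345, 338] [370, 169, 386, 186]
0.16 [312, 164, 330, 182] [231, 155, 247, 173] [322, 302, 347, 329] [372, 167, 389, 185]
0.19 [312, 153, 331, 172] [229, 153, 247, 171] [323, 292, 349, 319] [374, 166, 392, 183]
0.22 [313, 141, 332, 161] [228, 151, 246, 169] [324, 280, 351, 309] [376, 164, 394, 182]
0.25 [313, 129, 333, 149] [227, 149, 245, 167] [325, 269, 353, 298] [379, 162, 397, 180]
0.28 [314, 117, 334, 137] [225, 146, 244, 165] [326, 256, 356, 287] [381, 159, 400, 178]
0.31 [314, 104, 335, 124] [224, 143, 243, 163] [328, 242, 358, 274] [384, 157, 404, 177]
0.34 [315, 90, 337, 111] [222, 141, 242, 161] [329, 228, 361, 260] [387, 155, 407, 175]
0.37 [316, 75, 338, 96] [220, 138, 241, 159] [331, 212, 364, 246] [390, 152, 411, 173]
0.4 [316, 60, 339, 81] [219, 134, 240, 156] [332, 195, 367, 230] [393, 150, 414, 171]
```

{"op": "play_rows", "data": {
  "increments": [
    [-22,-22,-2,0,0,0],
    [-22,-22,-2,0,0,0],
    [-22,-22,-2,0,0,0],
    [-22,-22,-2,0,0,0],
    [-22,-22,-2,0,0,0],
    [-22,-22,-2,0,0,0],
    [-22,-22,-2,0,0,0],
    [-22,-22,-2,0,0,0],
    [-22,-22,-2,0,0,0],
    [-22,-22,-2,0,0,0]
  ],
  "claw": 0
}}

```text
time_s: 1.03
eef_pos: [0.3753, 0.3372, 0.2428]
ee_rot: [[-0.927, 0.376, -0.0], [0.376, 0.927, 0.0], [0.0, 0.0, -1.0]]
contact_force: [0.1, -0.6, 0.5]
gripper_width: 0.284
finger_force: 0.0
```

```bash
cat > log.py <<'E'
from cell import env
import json,numpy as np
s=env.read_state();d={k:np.array(s[k]).tolist() for k in("time_s","qpos","eef_pos","ee_rot","contact_force","gripper_width")}
open("log.jsonl","a").write(json.dumps(d)+"\n")
for k in d: print(k,np.round(d[k],4).tolist())
E
python3 log.py
```

```text
time_s 1.0333
qpos [-0.96, 0.173, 0.1183, 1.9392, -0.0238, 1.0306, 0.3539]
eef_pos [0.3753, 0.3372, 0.2428]
ee_rot [[-0.9265, 0.3762, -0.0], [0.3762, 0.9265, 0.0001], [0.0001, 0.0001, -1.0]]
contact_force [0.1385, -0.5967, 0.5349]
gripper_width 0.2836
```

{"op": "play_rows", "data": {
  "increments": [
    [-22,-22,-2,0,0,-2],
    [-22,-22,-2,0,0,-2],
    [-22,-22,-2,0,0,-2],
    [-22,-22,-2,0,0,-2],
    [-22,-22,-2,0,0,-2],
    [-22,-22,-2,0,0,-2],
    [-22,-22,-2,0,0,-2],
    [-22,-22,-2,0,0,-2],
    [-22,-22,-2,0,0,0],
    [0,0,0,0,0,0]
  ]
}}

```text
time_s: 1.87
eef_pos: [0.5213, 0.0935, 0.2613]
ee_rot: [[-0.993, 0.114, 0.003], [0.114, 0.993, -0.002], [-0.003, -0.002, -1.0]]
contact_force: [0.0, -0.3, 0.5]
gripper_width: 0.001
finger_force: 0.0
```

```bash
python3 log.py
```

```text
time_s 1.8667
qpos [-0.5645, 0.1983, 0.3113, 1.8748, -0.0654, 1.0767, 1.2283]
eef_pos [0.5213, 0.0935, 0.2613]
ee_rot [[-0.9934, 0.1143, 0.0027], [0.1143, 0.9934, -0.0022], [-0.0029, -0.0018, -1.0]]
contact_force [0.0156, -0.3225, 0.5086]
gripper_width 0.0009
```

{"op": "play_rows", "data": {
  "increments": [
    [0,0,0,5,0,0],
    [0,0,0,5,0,0],
    [0,0,0,5,0,0],
    [0,0,0,5,0,0],
    [0,0,0,5,0,0],
    [0,0,0,5,0,0],
    [0,0,0,5,0,0],
    [0,0,0,5,0,0],
    [0,0,0,0,0,0],
    [0,0,0,0,0,0]
  ]
}}

```text
time_s: 2.7
eef_pos: [0.5178, 0.1007, 0.2596]
ee_rot: [[-0.995, 0.079, -0.068], [0.104, 0.762, -0.639], [0.002, -0.642, -0.766]]
contact_force: [-0.8, -0.6, -0.2]
gripper_width: 0.004
finger_force: 0.0
```

```bash
python3 log.py
```

```text
time_s 2.7
qpos [-0.8706, 0.4496, 0.3274, 1.7385, 0.4016, 1.4392, 0.7763]
eef_pos [0.5178, 0.1007, 0.2596]
ee_rot [[-0.9946, 0.0787, -0.0681], [0.104, 0.7623, -0.6388], [0.0016, -0.6424, -0.7664]]
contact_force [-0.757, -0.5904, -0.2384]
gripper_width 0.0041
```

```bash
cat > kin.py <<'E'
import numpy as np, json
from scipy.spatial.transform import Rotation as Ro
from scipy.optimize import least_squares
Rz=lambda a:Ro.from_euler('z',a).as_matrix()
Ry=lambda a:Ro.from_euler('y',a).as_matrix()
def fk(q,p,s):
    o1,d,ax,L1,a,L2,b,Lt,o7,e,ay=p
    R=Rz(s[0]*q[0]+o1);x=R@[ax,ay,d]
    R=R@Ry(q[1])@Rz(s[1]*q[2]);x=x+R@[a,0,L1]
    R=R@Ry(q[3]);x=x+R@[-e,0,L2]
    R=R@Rz(s[2]*q[4])@Ry(q[5]);x=x+R@[b,0,0]
    R=R@Rz(s[3]*q[6]+o7);x=x+R@[0,0,Lt]
    return x,R
def data():
    D=[json.loads(l) for l in open("log.jsonl")]
    D.append(dict(qpos=[-1.293,.477,.022,1.555,-.011,1.109,-.083],eef_pos=[.2538,.6249,.2218],ee_rot=[[-.9265,.3763,-.0005],[.3763,.9265,-.0015],[0,-.0016,-1]]))
    return D
E
cat > fit.py <<'E'
from kin import *
import itertools
D=data();best=[]
def f(p,s):
    r=[0.02*(np.array(p[[1,2,3,4,5,6,7,9,10]])-[.3,0,.35,0,.35,0,.25,0,0])]
    for k in D:
        x,R=fk(k["qpos"],p,s);r+=[10*(x-k["eef_pos"]),3*(R-np.array(k["ee_rot"])).ravel()]
    return np.concatenate(r)
for s in itertools.product((1,-1),repeat=4):
  for o1 in(0,2,4):
   for o7 in (0,2,4):
    r=least_squares(f,[o1,.3,0,.35,0,.35,0,.25,o7,0,0],args=(s,));best.append((r.cost,s,r.x))
best.sort(key=lambda b:b[0])
for b in best[:3]:print(b[0],b[1],b[2].round(4))
c,s,p=best[0];json.dump([list(s),p.tolist()],open("kin.json","w"))
for k in D:
    x,R=fk(k["qpos"],p,s);print((1e3*(x-k["eef_pos"])).round(1),np.abs(R-k["ee_rot"]).max().round(4))
E
python3 fit.py
```

```text
0.0015421273351575618 (-1, -1, -1, -1) [-7.5000e-03  2.6650e-01 -5.8000e-03  5.5800e-01 -2.0000e-04  4.6360e-01
  2.6000e-03  3.4790e-01  1.5639e+00  1.5900e-02 -5.7900e-02]
0.0015421273351575754 (-1, -1, -1, -1) [-7.5000e-03  2.6650e-01 -5.8000e-03  5.5800e-01 -2.0000e-04  4.6360e-01
  2.6000e-03  3.4790e-01  1.5639e+00  1.5900e-02 -5.7900e-02]
0.0015421273351575982 (-1, -1, -1, -1) [-7.5000e-03  2.6650e-01 -5.8000e-03  5.5800e-01 -2.0000e-04  4.6360e-01
  2.6000e-03  3.4790e-01  1.5639e+00  1.5900e-02 -5.7900e-02]
[-2.4 -1.4  0.7] 0.0005
[ 1.6  2.5 -0.6] 0.0006
[ 2.2 -0.5 -0.7] 0.0048
[ 0.  -1.3  0.6] 0.0023
```

```bash
cat > plan.py <<'E'
from kin import *
s,p=json.load(open("kin.json"));p=np.array(p)
lo=np.array([-2.96,-.34,-1.41,.24,-1.37,.17,-2.96])+.04;hi=np.array([2.96,2.1,1.46,2.44,4.51,1.92,2.96])-.04
def ik(x,R,q0,w=.01):
    def f(q):
        X,Q=fk(q,p,s);return np.r_[10*(X-x),Ro.from_matrix(R.T@Q).as_rotvec()*3,w*(q-q0)]
    r=least_squares(f,np.clip(q0,lo+1e-3,hi-1e-3),bounds=(lo,hi));return r.x,np.abs(r.fun[:6]).max()
LX=np.array([.9956,-.0942,0]);LY=np.array([.0942,.9956,0]);UP=np.array([0,0,1.])
def Rt(z,y): return np.c_[np.cross(y,z),y,z]
E
python3 - <<'E'
from plan import *
q0=np.array(data()[2]["qpos"]);rng=np.random.default_rng(0)
L=np.array([.6455,-.0646,0])
def tilt(z,t): return np.cos(t)*z+np.sin(t)*UP
for name,z,y in(("front y+",LX,LY),("front y-",LX,-LY),("from +y, toolx vert",-LY,LX),("from +y b",-LY,-LX)):
  for t in(-.35,0):
   for off in(0,):
    zt=tilt(z,t);R=Rt(zt,y)
    x=L+(.025*LX-.03*0*LX if "front" in name else .07*LY)
    for h in (.12,.25):
      best=None
      for i in range(15):
        g=q0 if i==0 else rng.uniform(lo,hi)
        q,e=ik(x+[0,0,h],R,g,.0005)
        if e<.01 and (best is None or np.abs(q-q0).max()<best[0]):best=(np.abs(q-q0).max(),q.round(2).tolist())
      print(name,t,h,best)
E
```

```text
front y+ -0.35 0.12 (np.float64(2.446014885407757), [0.93, 1.36, -1.33, 2.4, 2.85, 1.44, -0.3])
front y+ -0.35 0.25 (np.float64(2.1780083553366114), [0.98, 0.87, -1.37, 2.37, 2.58, 1.13, -0.53])
front y+ 0 0.12 (np.float64(2.9805419971777964), [0.72, 1.34, -0.88, 2.4, 3.38, 1.76, -0.65])
front y+ 0 0.25 None
front y- -0.35 0.12 (np.float64(2.446013824427504), [0.93, 1.36, -1.33, 2.4, 2.85, 1.44, 2.84])
front y- -0.35 0.25 (np.float64(2.245671378168098), [0.89, 0.68, -1.18, 2.38, 2.65, 1.02, 2.38])
front y- 0 0.12 (np.float64(2.980533097611054), [0.72, 1.34, -0.88, 2.4, 3.38, 1.76, 2.49])
front y- 0 0.25 None
from +y, toolx vert -0.35 0.12 (np.float64(1.0607379317769239), [-1.2, 1.47, 1.39, 1.6, -0.21, 1.23, -0.09])
from +y, toolx vert -0.35 0.25 (np.float64(1.092566481056338), [-1.2, 1.27, 1.42, 1.58, -0.02, 1.29, -0.06])
from +y, toolx vert 0 0.12 (np.float64(1.1413449240759839), [-1.18, 1.59, 1.27, 1.52, 0.07, 1.33, -0.31])
from +y, toolx vert 0 0.25 (np.float64(1.2703189532315804), [-1.12, 1.22, 1.05, 1.55, 0.48, 1.44, -0.49])
from +y b -0.35 0.12 (np.float64(1.2064419392339951), [-0.29, 1.02, -0.41, 1.45, 1.09, 1.88, 1.98])
from +y b -0.35 0.25 (np.float64(1.4042506292023471), [-0.39, 0.83, -0.24, 1.45, 1.0, 1.88, 2.18])
from +y b 0 0.12 (np.float64(1.281626201539866), [-0.58, 1.14, 0.04, 1.42, 0.99, 1.88, 2.06])
from +y b 0 0.25 (np.float64(1.4493736754637763), [-0.66, 0.96, 0.18, 1.48, 0.98, 1.88, 2.23])
```

```bash
cat > chk.py <<'E'
from plan import *
import sys
phi,t=np.radians(float(sys.argv[1])),np.radians(float(sys.argv[2]))
L=np.array([.6455,-.0646,0])
zh=np.cos(phi)*-LY+np.sin(phi)*LX;z=np.cos(t)*zh-np.sin(t)*UP
xh=np.cross(UP,zh)*1.0   # tool x horizontal
x=-np.cross(UP,-zh)*-1
for xx in(xh,-xh):
    y=np.cross(z,xx);R=np.c_[xx,y,z]
    if y[2]<0: break
k=data()[2];q=np.array(k["qpos"]);x0=np.array(k["eef_pos"]);R0=np.array(k["ee_rot"])
xx=xh if np.dot(xh,R0[:,0])>0 else -xh
R=np.c_[xx,np.cross(z,xx),z]
rel=Ro.from_matrix(R0.T@R).as_rotvec();print("R",R.round(3).tolist(),"rel rot",np.degrees(rel).round(1))
pin=L+.01*LX+.08*LY;pre=pin-.14*zh
W=[(x0,R0),(pre+[0,0,.2],R),(pre+[0,0,.115],R),(pin+[0,0,.115],R),(pin+[0,0,.26],R)]
for (a,Ra),(b,Rb) in zip(W,W[1:]):
    d=Ro.from_matrix(Ra.T@Rb).as_rotvec();em=0;jm=0
    for u in np.linspace(.1,1,10):
        qn,e=ik(a+u*(b-a),Ra@Ro.from_rotvec(u*d).as_matrix(),q,.002);em=max(e,em);jm=max(jm,abs(qn-q).max());q=qn
    print(b.round(4),"err",em.round(4),"step",jm.round(2),q.round(2))
E
python3 chk.py 30 20; python3 chk.py 45 20; python3 chk.py 15 20;python3 chk.py 30 10
python3 - <<'E'
from h import *
from cell import vision
S=vision.snapshot("scene");T=vision.snapshot("top")
f=lambda p:np.r_[proj(S,p)[0]-[278,182],proj(T,p)[0]-[200,203]]
print(least_squares(f,[.65,.2,.03]).x.round(3))
E
```

```text
R [[-0.909, -0.142, 0.391], [-0.416, 0.311, -0.854], [0.0, -0.94, -0.342]] rel rot [ 29.3 -25.4 -17.7]
[0.6047 0.1414 0.2   ] err 0.0 step 0.05 [-1.09  0.73  0.34  1.84  0.91  1.34  0.64]
[0.6047 0.1414 0.115 ] err 0.0 step 0.01 [-1.07  0.86  0.32  1.85  0.91  1.26  0.54]
[0.663  0.0141 0.115 ] err 0.0 step 0.02 [-0.92  0.85  0.4   1.93  1.08  1.08  0.51]
[0.663  0.0141 0.26  ] err 0.0 step 0.03 [-0.95  0.61  0.43  1.91  1.06  1.21  0.74]
R [[-0.771, -0.218, 0.599], [-0.637, 0.264, -0.724], [0.0, -0.94, -0.342]] rel rot [ 28.5 -37.8 -26.4]
[0.5738 0.122  0.2   ] err 0.0 step 0.09 [-1.14  0.6   0.29  2.13  1.16  1.2   0.48]
[0.5738 0.122  0.115 ] err 0.0 step 0.02 [-1.13  0.77  0.27  2.13  1.19  1.12  0.32]
[0.663  0.0141 0.115 ] err 0.0 step 0.02 [-0.94  0.79  0.38  2.13  1.43  0.97  0.29]
[0.663  0.0141 0.26  ] err 0.0 step 0.03 [-0.97  0.51  0.41  2.11  1.34  1.06  0.62]
R [[-0.986, -0.057, 0.157], [-0.167, 0.337, -0.927], [0.0, -0.94, -0.342]] rel rot [ 29.9 -12.9  -9. ]
[0.6397 0.1522 0.2   ] err 0.0 step 0.04 [-1.    0.87  0.39  1.54  0.72  1.52  0.76]
[0.6397 0.1522 0.115 ] err 0.0 step 0.01 [-0.99  0.98  0.36  1.54  0.7   1.45  0.68]
[0.663  0.0141 0.115 ] err 0.0 step 0.02 [-0.87  0.93  0.42  1.71  0.82  1.26  0.65]
[0.663  0.0141 0.26  ] err 0.0 step 0.02 [-0.9   0.73  0.45  1.7   0.85  1.39  0.82]
R [[-0.909, -0.072, 0.41], [-0.416, 0.158, -0.896], [0.0, -0.985, -0.174]] rel rot [ 39.1 -27.1 -15.5]
[0.6047 0.1414 0.2   ] err 0.0 step 0.06 [-1.13  0.83  0.37  1.84  0.97  1.42  0.57]
[0.6047 0.1414 0.115 ] err 0.0 step 0.01 [-1.11  0.97  0.35  1.82  0.94  1.35  0.47]
[0.663  0.0141 0.115 ] err 0.0 step 0.02 [-0.97  0.97  0.43  1.91  1.12  1.18  0.42]
[0.663  0.0141 0.26  ] err 0.0 step 0.03 [-1.    0.72  0.48  1.93  1.14  1.28  0.62]
[0.638 0.216 0.037]
```

```bash
sed -i 's/pre=pin-.14\*zh/pre=pin-.12*LX/; s/pre+\[0,0,.115\]/pre+[0,0,.105]/; s/pin+\[0,0,.115\]/pin+[0,0,.105]/; s/.01\*LX+.08/.015*LX+.08/' chk.py
cat >> chk.py <<'E'
print("tool steps mm (world delta in tool frame R):")
for (a,_),(b,_) in zip(W[1:],W[2:]): print((1e3*R.T@(b-a)).round(1))
print("first, in R0:",(1e3*R0.T@(W[1][0]-x0)).round(1))
E
python3 chk.py 30 20
```

```text
R [[-0.909, -0.142, 0.391], [-0.416, 0.311, -0.854], [0.0, -0.94, -0.342]] rel rot [ 29.3 -25.4 -17.7]
[0.5485 0.0249 0.2   ] err 0.0 step 0.07 [-1.04  0.61  0.34  2.13  1.03  1.23  0.49]
[0.5485 0.0249 0.105 ] err 0.0 step 0.02 [-1.03  0.8   0.32  2.13  1.05  1.12  0.33]
[0.668  0.0136 0.105 ] err 0.0 step 0.02 [-0.9   0.87  0.37  1.92  1.09  1.09  0.5 ]
[0.668  0.0136 0.26  ] err 0.0 step 0.03 [-0.92  0.62  0.4   1.9   1.08  1.23  0.74]
tool steps mm (world delta in tool frame R):
[ 0.  89.3 32.5]
[-103.9  -20.5   56.4]
[   0.  -145.7  -53. ]
first, in R0: [-38.5 -17.1  92. ]
```

{"op": "play_rows", "data": {
  "increments": [
    [0,0,0,3,-2.5,-1.8],
    [0,0,0,3,-2.5,-1.8],
    [0,0,0,3,-2.5,-1.8],
    [0,0,0,3,-2.5,-1.8],
    [0,0,0,3,-2.5,-1.8],
    [0,0,0,3,-2.5,-1.8],
    [0,0,0,3,-2.5,-1.8],
    [0,0,0,3,-2.5,-1.8],
    [0,0,0,3,-2.5,-1.8],
    [0,0,0,3,-2.5,-1.8]
  ]
}}

```text
time_s: 3.63
eef_pos: [0.5186, 0.0984, 0.2615]
ee_rot: [[-0.911, -0.144, 0.386], [-0.412, 0.3, -0.86], [0.008, -0.943, -0.333]]
contact_force: [0.2, 0.2, -0.5]
gripper_width: 0.009
finger_force: 0.0
```

```bash
python3 log.py; python3 fit.py|tail -5; cat > to.py <<'E'
from plan import *
import sys
from cell import env
st=env.read_state();R=np.array(st["ee_rot"]);x=np.array(st["eef_pos"])
t=np.array(list(map(float,sys.argv[1:4])))
print("delta tool mm",(1e3*R.T@(t-x)).round(1))
E
python3 to.py .5485 .0249 .2;python3 to.py .5485 .0249 .105
```

```text
time_s 3.6333
qpos [-1.1338, 0.5399, 0.3044, 2.0151, 0.9214, 1.4256, 0.6211]
eef_pos [0.5186, 0.0984, 0.2615]
ee_rot [[-0.9111, -0.1442, 0.3862], [-0.4122, 0.3005, -0.8601], [0.008, -0.9428, -0.3332]]
contact_force [0.193, 0.211, -0.4508]
gripper_width 0.0086
[-2.8 -1.9  0.6] 0.0007
[ 2.4  1.9 -0.7] 0.0008
[ 2.3  1.3 -1.7] 0.0023
[ 0.7 -0.7  0.7] 0.0031
[-0.8 -1.7  1.1] 0.0023
delta tool mm [ 2.5 31.6 95.3]
delta tool mm [  1.8 121.1 126.9]
```

Next: above the pre-position, then straight down to z ≈ 0.105.

{"op": "play_rows", "data": {
  "increments": [
    [0,6,19,0,0,0],
    [1,6,19,0,0,0],
    [1,7,19,0,0,0],
    [0,6,19,0,0,0],
    [0,6,19,0,0,0],
    [0,22,8,0,0,0],
    [0,22,8,0,0,0],
    [0,23,8,0,0,0],
    [0,22,8,0,0,0],
    [0,0,0,0,0,0]
  ]
}}

```text
time_s: 4.47
eef_pos: [0.5472, 0.0241, 0.1029]
ee_rot: [[-0.912, -0.148, 0.383], [-0.41, 0.3, -0.861], [0.012, -0.942, -0.334]]
contact_force: [-0.8, -0.6, 0.5]
gripper_width: 0.008
finger_force: 0.0
```

```bash
python3 log.py;python3 to.py .668 .0136 .105; python3 - <<'E'
from cell import vision
import cv2,numpy as np
a,b=[vision.snapshot(n)["frame"][:,:,::-1] for n in("scene","top")]
cv2.imwrite("pics/p1.png",cv2.resize(np.hstack([a[60:380,120:420],b[90:410,140:440]]),None,fx=1.3,fy=1.3))
E
```

```text
time_s 4.4667
qpos [-1.0037, 0.8277, 0.3061, 2.0807, 1.0331, 1.142, 0.3667]
eef_pos [0.5472, 0.0241, 0.1029]
ee_rot [[-0.9119, -0.1477, 0.383], [-0.4103, 0.3, -0.8612], [0.0123, -0.9424, -0.3342]]
contact_force [-0.8087, -0.5599, 0.4962]
gripper_width 0.0077
delta tool mm [-105.8  -22.9   54.6]
```

View pics/p1.png

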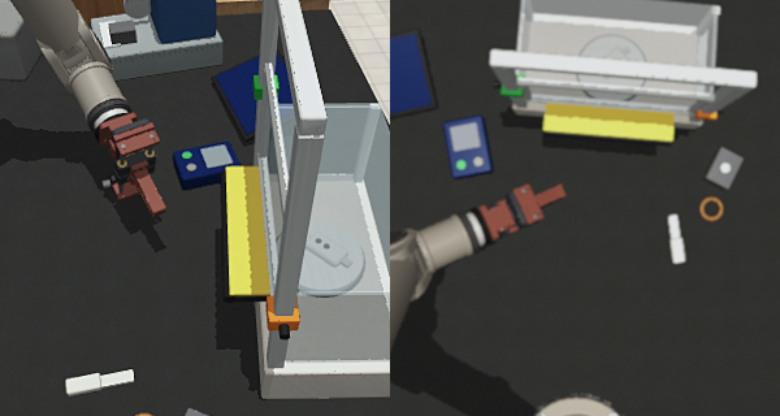

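The picture shows the shut gripper in front of the lip and clear of the pod and strip, with the fingertips at about (160,210) left and (563,188) right. Now slide under.

{"op": "play_rows", "data": {
  "increments": [
    [-12,-2.5,6,0,0,0],
    [-12,-2.5,6,0,0,0],
    [-12,-2.5,6,0,0,0],
    [-12,-2.5,6,0,0,0],
    [-12,-2.5,6,0,0,0],
    [-12,-2.5,6,0,0,0],
    [-12,-2.5,6,0,0,0],
    [-12,-2.5,6,0,0,0],
    [-10,-2.5,6,0,0,0],
    [0,0,0,0,0,0]
  ]
}}

```text
time_s: 5.4
eef_pos: [0.6715, 0.0143, 0.1092]
ee_rot: [[-0.912, -0.141, 0.385], [-0.41, 0.3, -0.861], [0.006, -0.943, -0.331]]
contact_force: [-0.4, 0.3, -0.5]
gripper_width: 0.003
finger_force: 0.0
```

```bash
python3 log.py;python3 to.py .668 .0136 .155; python3 - <<'E'
from cell import vision
import cv2,numpy as np
a,b=[vision.snapshot(n)["frame"][:,:,::-1] for n in("scene","top")]
cv2.imwrite("pics/p2.png",cv2.resize(np.hstack([a[90:330,200:380],b[110:350,180:420]]),None,fx=1.8,fy=1.8))
E
```

```text
time_s 5.4
qpos [-0.8709, 0.8973, 0.3579, 1.8479, 1.0793, 1.1228, 0.5422]
eef_pos [0.6715, 0.0143, 0.1092]
ee_rot [[-0.9119, -0.1413, 0.3852], [-0.4103, 0.2998, -0.8613], [0.0062, -0.9435, -0.3314]]
contact_force [-0.3875, 0.3366, -0.5018]
gripper_width 0.0035
delta tool mm [  3.8 -43.  -15.9]
```

View pics/p2.png

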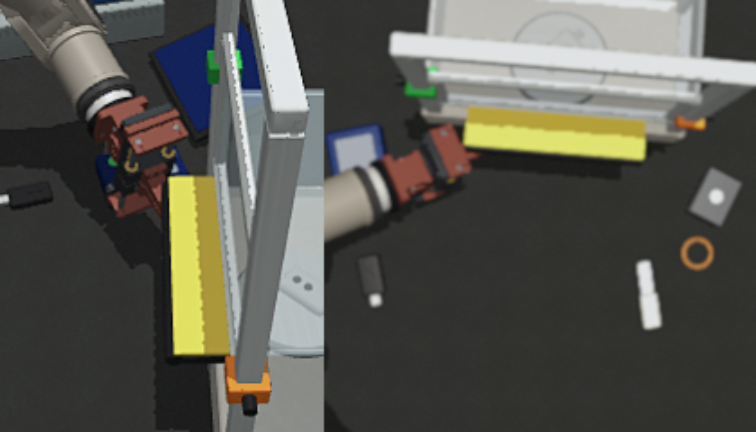

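Both views show the fingers tucked under the lip's +y end, with the gripper body just beyond the strip's corner at (465,150). I'll back off 10 mm along the tool axis and start raising.

{"op": "play_rows", "data": {
  "increments": [
    [0,0,-5,0,0,0],
    [0,0,-5,0,0,0],
    [0,-2.8,-1,0,0,0],
    [0,-2.8,-1,0,0,0],
    [0,-2.8,-1,0,0,0],
    [0,-2.8,-1,0,0,0],
    [0,-2.8,-1,0,0,0],
    [0,-2.8,-1,0,0,0],
    [0,-2.8,-1,0,0,0],
    [0,-2.8,-1,0,0,0]
  ]
}}

```text
time_s: 6.33
eef_pos: [0.6647, 0.0248, 0.1345]
ee_rot: [[-0.911, -0.146, 0.386], [-0.412, 0.3, -0.86], [0.01, -0.943, -0.333]]
contact_force: [-0.6, 2.1, -4.4]
gripper_width: 0.005
finger_force: 2.2
```

```bash
cat > lip.py <<'E'
from h import *
from cell import vision,env
def look(near=None):
    S=vision.snapshot("scene");f=S["frame"]
    h=cv2.cvtColor(f,cv2.COLOR_RGB2HSV);m=cv2.inRange(h,(25,120,100),(33,255,255));m[:,:285]=0;m[:,345:]=0
    k,l,st,_=cv2.connectedComponentsWithStats(m);i=1+st[1:,4].argmax()
    ys,xs=np.where(l==i);row=ys.max()+.5;lx=np.array([xs[ys==r].min() for r in range(ys.max()-6,ys.max()-1)]).mean()-.5
    p=[.6455,-.0646,-.0943]
    c=[.0,-.12,.013]   # near front corner of strip
    z=least_squares(lambda z:(proj(S,frame(p)([c],z[0]))[0]-[lx,row])[1:],[.2]).x[0]
    print("px",lx,row,"lip z",round(z,4));return z
if __name__=="__main__":
    look();s=env.read_state();print(s["time_s"],np.round(s["eef_pos"],4),np.round(s["contact_force"],2))
E
python3 lip.py
```

```text
px 295.7 281.5 lip z 0.1668
6.3833 [0.6648 0.0248 0.1351] [-2.95  4.03 -2.62]
```

```bash
python3 - <<'E'
import lip,cv2
from cell import vision
S=vision.snapshot("scene")
class V:
    @staticmethod
    def snapshot(n): return {**S,"frame":cv2.imread("pics/scene0.png")[:,:,::-1].copy()}
lip.vision=V; lip.look()
E
```

```text
px 295.5 286.5 lip z 0.1521
```

{"op": "play_rows", "data": {
  "increments": [
    [0,-5.5,-2,0,0,0],
    [0,-5.5,-2,0,0,0],
    [0,-5.5,-2,0,0,0],
    [0,-5.5,-2,0,0,0],
    [0,-5.5,-2,0,0,0],
    [0,-5.5,-2,0,0,0],
    [0,-5.5,-2,0,0,0],
    [0,-5.5,-2,0,0,0],
    [0,-5.5,-2,0,0,0],
    [0,-5.5,-2,0,0,0]
  ]
}}

```text
time_s: 7.27
eef_pos: [0.6649, 0.0249, 0.1937]
ee_rot: [[-0.911, -0.145, 0.385], [-0.411, 0.299, -0.861], [0.01, -0.943, -0.332]]
contact_force: [-3.3, 1.7, -3.8]
gripper_width: 0.006
finger_force: 2.4
```

```bash
python3 lip.py
```

```text
px 296.5 259.5 lip z 0.2264
7.3167 [0.6654 0.0249 0.195 ] [-2.99  1.34 -1.81]
```

{"op": "play_rows", "data": {
  "increments": [
    [0,-4.7,-1.7,0,0,0],
    [0,-4.7,-1.7,0,0,0],
    [0,-4.7,-1.7,0,0,0],
    [0,-4.7,-1.7,0,0,0],
    [0,-4.7,-1.7,0,0,0],
    [0,-4.7,-1.7,0,0,0],
    [0,-3,-1,0,0,0],
    [0,-3,-1,0,0,0],
    [0,-3,-1,0,0,0],
    [0,0,0,0,0,0]
  ]
}}

```text
time_s: 8.15
eef_pos: [0.6657, 0.0253, 0.2334]
ee_rot: [[-0.911, -0.145, 0.386], [-0.412, 0.299, -0.861], [0.009, -0.943, -0.332]]
contact_force: [-2.1, -0.3, -1.3]
gripper_width: 0.006
finger_force: 0.7
```

```bash
python3 lip.py; python3 - <<'E'
from h import *
from cell import vision
S=vision.snapshot("scene");T=vision.snapshot("top")
F=frame([.6455,-.0646,-.0943])
out=[]
for s,(r0,r1,c0,c1) in((S,(95,155,295,350)),(T,(140,180,210,260))):
    im=cv2.resize(s["frame"][r0:r1,c0:c1,::-1],None,fx=7,fy=7,interpolation=0)
    for z,col in((.27,(0,0,255)),(.28,(255,255,255)),(.29,(255,0,255))):
        q=(proj(s,F(box(.06,.172),z))-[c0,r0]+.5)*7
        for i in range(8):
            for j in range(i):
                if bin(i^j).count("1")==1: cv2.line(im,*[tuple(map(int,q[k])) for k in(i,j)],col,1)
    out.append(cv2.copyMakeBorder(im,0,420-im.shape[0],0,0,0))
cv2.imwrite("pics/g.png",np.hstack(out))
E
```

```text
px 296.5 242.5 lip z 0.2677
8.2 [0.6658 0.0255 0.2333] [-2.08  0.55 -1.31]
```

View pics/g.png

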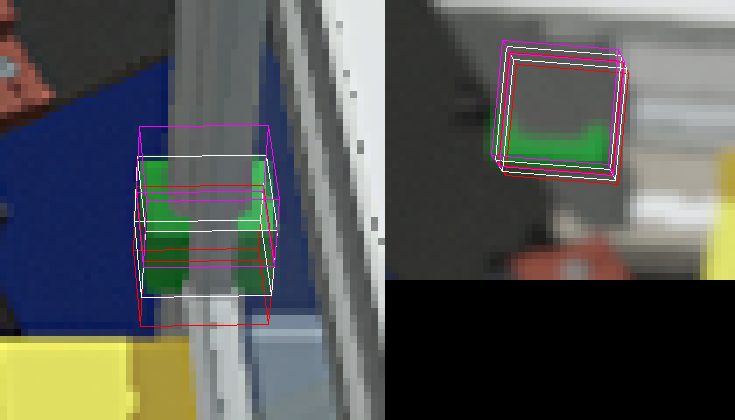

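The white wireframe (z = 0.28) fits the green collar in both views (rows 117–137 in the scene view), so the lip needs about 13 mm more.

{"op": "play_rows", "data": {
  "increments": [
    [0,-1.9,-0.7,0,0,0],
    [0,-1.9,-0.7,0,0,0],
    [0,-1.9,-0.7,0,0,0],
    [0,-1.9,-0.7,0,0,0],
    [0,-1.9,-0.7,0,0,0],
    [0,-1.9,-0.7,0,0,0],
    [0,-1.9,-0.7,0,0,0],
    [0,0,0,0,0,0],
    [0,0,0,0,0,0],
    [0,0,0,0,0,0]
  ]
}}

```text
time_s: 9.13
eef_pos: [0.6657, 0.0258, 0.2471]
ee_rot: [[-0.911, -0.145, 0.386], [-0.412, 0.299, -0.861], [0.01, -0.943, -0.332]]
contact_force: [0.3, 0.3, -0.2]
gripper_width: 0.005
finger_force: 0.6
```

```bash
python3 lip.py; cat > ov.py <<'E'
from h import *
import sys
from cell import vision
S=vision.snapshot("scene");T=vision.snapshot("top")
F=frame([.6455,-.0646,-.0943]);out=[]
for s,(r0,r1,c0,c1) in((S,(130,250,280,360)),(T,(145,205,245,370))):
    k=4 if s is S else 4
    im=cv2.resize(s["frame"][r0:r1,c0:c1,::-1],None,fx=k,fy=k,interpolation=0)
    for z,col in((.27,(0,0,255)),(.28,(0,0,0)),(.29,(255,0,255))):
        q=((proj(s,F(strip,z))-[c0,r0]+.5)*k).astype(int)
        cv2.polylines(im,[q[[0,1,3,2]].reshape(-1,1,2)],True,col,1)
    out.append(cv2.copyMakeBorder(im,0,480-im.shape[0],0,0,0))
cv2.imwrite(sys.argv[1],np.hstack(out)[:,:800])
E
python3 ov.py pics/o1.png
```

```text
px 296.7 236.5 lip z 0.2814
9.1833 [0.6657 0.0257 0.2471] [ 0.69  0.13 -1.3 ]
```

View pics/o1.png

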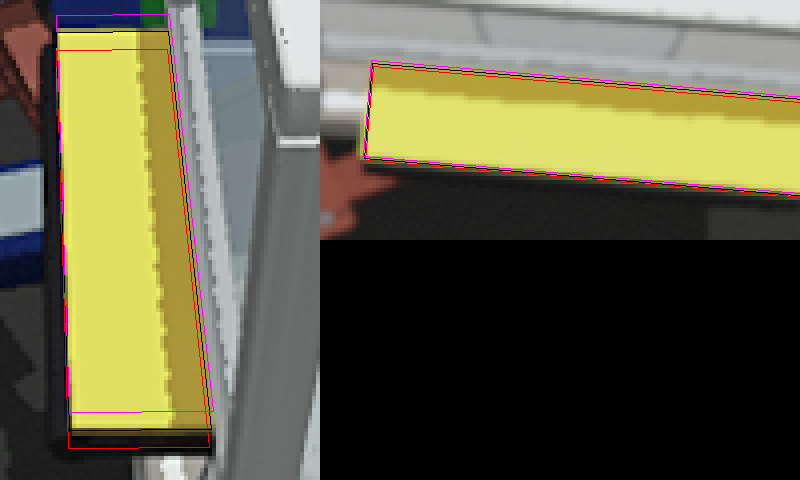

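The strip now fits the black outline (z = 0.28) in both views. Now drop the fingers and withdraw.

{"op": "play_rows", "data": {
  "increments": [
    [0,2.8,1,0,0,0],
    [0,4.7,1.7,0,0,0],
    [0,5.6,2,0,0,0],
    [0,5.6,2,0,0,0],
    [0,5.6,2,0,0,0],
    [10,2,-5,0,0,0],
    [16,3,-8,0,0,0],
    [20,4,-10,0,0,0],
    [20,4,-10,0,0,0],
    [20,4,-10,0,0,0]
  ]
}}

```text
time_s: 10.12
eef_pos: [0.5663, 0.032, 0.2201]
ee_rot: [[-0.911, -0.146, 0.385], [-0.412, 0.299, -0.861], [0.01, -0.943, -0.332]]
contact_force: [1.2, 0.6, -0.5]
gripper_width: 0.005
finger_force: 0.0
```

{"op": "play_rows", "data": {
  "increments": [
    [20,4,-10,0,0,0],
    [10,2,-5,0,0,0],
    [0,0,0,0,0,0],
    [0,0,0,0,0,0],
    [0,0,0,0,0,0],
    [0,0,0,0,0,0],
    [0,0,0,0,0,0],
    [0,0,0,0,0,0],
    [0,0,0,0,0,0],
    [0,0,0,0,0,0]
  ]
}}

```text
time_s: 10.95
eef_pos: [0.5341, 0.0344, 0.2197]
ee_rot: [[-0.911, -0.145, 0.385], [-0.412, 0.299, -0.861], [0.01, -0.943, -0.332]]
contact_force: [0.1, -0.2, 0.8]
gripper_width: 0.008
finger_force: 0.0
```

```bash
python3 lip.py; python3 ov.py pics/o2.png
```

```text
px 296.7 236.5 lip z 0.2814
11.0 [0.5341 0.0344 0.2197] [ 0.02 -1.83  0.3 ]
```

View pics/o2.png

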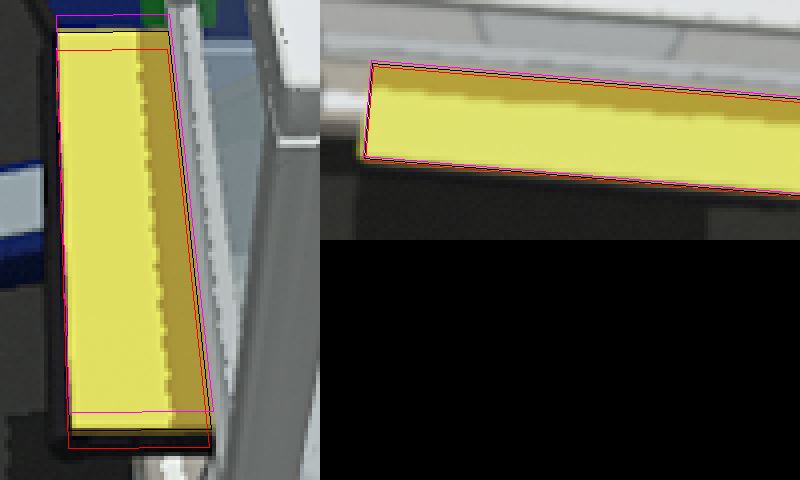

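The lip has stayed at z ≈ 0.28 with nothing touching it, so I'm handing in.

```bash
python3 -c "
from cell import env
print(env.finish_job())"
```

```text
the job is handed in; nothing more can be done
None
```

I pushed the window up from beneath its lip to z ≈ 0.28 m, level with the green collar by my camera measurements (to a few mm). I then withdrew the fingers and handed the job in at about 11 s; no verdict came back.

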